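# Hold the spout mould shut against the stop for clamping

### The job

Take the spare half of the plaster spout mould, the one with two keys on its face, from the drying board, stand it on the closing stop and close it onto its waiting partner so that the keys go fully home and the pair is pushed back against the two fence posts. Hold the mould shut with a steady push of about 12 newtons towards the fence (not under 7, not over 18) for three seconds or more so that I can put the clamp on, and finish while you are still holding and pushing. Never ram or crush the plaster, do not tip the halves over, and leave everything else on the bench where it is.

Things in the scene. Friction and masses are not known exactly. Their poses are not given: they have to be found in the camera images.
- mould_front: spare half of the spout mould: plaster block 36 mm thick (x), 60 wide (y), 84 tall (z), 0.15 to 0.3 kg; origin: centre of the underside. Stands upright on the drying board (14 mm plank on the bench) in a row with handle and lid mould, any order, 95 mm apart about along its x. Its +-y sides are free for the fingers, tool down, and bear a grip of 40 to 60 N. Its +x face is the parting face.
- front_face (a point): centre of mould_front's parting face, 18 mm along its +x, 42 mm above its underside. In the face: a clay-stained spout hollow open at the top, and two conical keys standing out 6 mm (14 mm wide at the root, 8 at the tip) at mould_front's y -19, z 22 mm and y +19, z 62 mm
- mould_back: waiting half of the spout mould, same size and mass, loose, upright on the closing stop, 4 to 18 mm short of the fence posts, skew by 0.04 rad at most; it slides when pushed. Origin: centre of the underside. Its parting face is its -x face. Once closed, both halves' axes are parallel and mould_front's origin is 36 mm along -x of mould_back's, at the same y and z.
- back_face (a point): centre of mould_back's parting face, 18 mm along its -x, 42 mm above its underside. In the face: two sockets 16 mm wide, 7 mm deep, at the same y and z as the keys; a key finds its socket from up to 3 mm off
- fence: fence of the closing stop: two rigid wooden posts, 78 mm high, 24 wide, 42 apart between centres, on a 12 mm plywood base screwed to the bench. Origin: on top of the base (where the halves stand), in the plane of the posts' front faces, midway between them. Its x points into the posts: push along +x. The base reaches 215 mm to -x and 75 mm to +-y, clear but for mould_back.
- push_line (a point): point on the fence midway between the posts, 42 mm above the base, in the plane of the posts' faces. Nothing is sprung: grip, mould and fence together give some 0.1 to 0.4 mm a newton, so slide the halves home slowly (about 12 mm/s, stop at 6 N) and add the last push in steps of 0.6 mm, then 0.1 mm, reading the force
- handle_mould: bystander on the drying board: plaster handle mould, 34 mm thick (x), 80 mm wide (y), 68 mm tall, with a C-shaped groove in its +x face; origin at the centre of its underside
- lid_mould: bystander on the drying board: round plaster lid mould, 78 mm across, 34 mm tall, lying flat with a stained dish in its top; origin at the centre of its underside
- teapot1: bystander: soft-clay teapot, 84 mm body, 58 mm tall, about 125 mm from spout (+y) to handle (-y), on the ware board at the left; origin at the centre of its foot
- teapot2: bystander: a teapot like teapot1, beside it
- teapot3: bystander: a teapot like teapot1, beside it
- clamp: bystander: the red and steel bar clamp that will fasten the mould, lying on the bench left of the stop, 200 mm bar (its x), 24 mm high; origin under the middle of the bar
- paddle: bystander: a wooden potter's paddle lying near the robot, 225 mm long (its x), 55 mm wide, 12 mm high
There are look-alikes about, which are no part of the job. Leave any blue or green look-alike of the mould_front alone.

How it is judged (in metres and radians):
On the way, in this order (a step that is already met when the one before it is completed fails the run):
1. the spare half is lifted clear of the drying board (height (world z) of mould_front above 0.035 m and contact force between the fingers and mould_front above 2 N), for 0.1 s.
2. the mould is shut, keys home, both halves against the fence, with the push between 7 and 18 N for two seconds without a break (x of front_face in the frame of mould_back above -0.0205 m and x of mould_back in the frame of fence above -0.0205 m and contact force between mould_back and fence between 7 and 18 N), for 2 s.
At the end, for the whole second after the job is handed in: Fingers still hold and push the spare half: halves face to face (gap under 2.5 mm, edges within 3 mm, parallel within 0.06 rad), back half against both posts (gap under 2.5 mm, square within 0.06 rad, within 15 mm of centre), pressing the fence with 7 to 18 N after 2 s of the same (all of step 2 and x of front_face in the frame of mould_back below -0.015 m and y of mould_front in the frame of mould_back between -0.003 and 0.003 m and z of mould_front in the frame of mould_back between -0.003 and 0.003 m and angle between the x axis of mould_front and the x axis of mould_back, either way round below 0.06 rad and y of mould_back in the frame of fence between -0.015 and 0.015 m and z of mould_back in the frame of fence below 0.004 m and angle between the x axis of mould_back and the x axis of fence, either way round below 0.06 rad and contact force between mould_front and mould_back above 5 N and contact force between the fingers and mould_front above 2 N and linear speed of mould_front below 0.01 m/s); the arm keeps its last pose, push and grip.
It fails at once if the plaster is rammed or crushed: over 40 N between the halves or on the fence (contact force between mould_back and fence above 40 N or contact force between mould_front and mould_back above 40 N).
It fails at once if a half of the spout mould is tipped over (more than 30 degrees) (angle between any of mould_front, mould_back's own z axis and vertical above 0.52 rad).
It fails at once if something else on the bench is moved by more than 15 mm (distance of any of handle_mould, lid_mould, teapot1, teapot2, teapot3, clamp, paddle from where it was at the start of the episode above 0.015 m).
It also fails if it takes over 48 s, if anything falls off the work surface, if the arm or the gripper's body presses on something with over 40 N, if the wrist force passes 120 N, or if a joint passes its speed limit or range.

### The arm

A 6-joint arm with a two-finger parallel gripper is mounted at the origin on the work surface. World frame = base frame: x ahead of the robot, y to its left, z up, the work surface at z = 0. Lengths are in mm, angles in rad, forces in N, time in s.
With the tool pointing down it reaches from about 400 to 825 mm from the base axis. Payload 7 kg.
Tool frame: the origin (TCP) lies at the very end of the fingers, on their centre line; the grasp point (between the pads) lies 19 mm behind it; z points along the fingers, y is the direction in which the jaws open and shut (so a half turn about z gives the same grasp; the last joint's range is limited). The gripper opens to 88 mm and grips with 3 to 60 N. Pads are 19 mm wide; open, the fingers measure 130 mm over their backs; the gripper's body (78 mm by 193 mm) begins 47 mm behind the grasp point.
Start: joints at [-0.821, 0.359, 0.012, 0, -1.224, -0.288], TCP at [300.724, -604.285, 203.361] pointing down, gripper open.
Joint ranges: [-3.07, 3.07], [-1.43, 2.12], [-1.02, 1.25], [-3.03, 1.67], [-3.05, -0], [-3.03, 3.03]. Speed limits (rad/s): [2.39, 2.39, 3.01, 3.14, 3.14, 3.14].

### API

Orientations are given as a unit quaternion [x, y, z, w].
In Python, from plant import bot gives the robot as it stands. Calls block until the motion is done:
- bot.move_ptp(position, orientation): joint-space move of the TCP to a pose.
- bot.line_to(position, velocity=150, ori=None): straight line of the TCP; ori=None keeps the orientation; velocity is the mean speed in mm/s.
- bot.move_joints(angles): joint-space move.
- bot.move_gripper(opening, force=None): finger opening in mm; force is the grip in N (None keeps the last); returns when the fingers have stopped.
- bot.pause(seconds).
- bot.solve_ik(position, orientation): joint angles nearest the present ones, or None.
- bot.read_state(): the state.
- bot.camera(name): name is "side" or "top" or "wrist"; returns the picture (384x512x3 uint8, red, green, blue); there is no depth.
- bot.get_calibration(name): a dict with "fx", "fy", "cx", "cy" (pixels), "view" (4x4, takes a point from world to camera coordinates); the wrist camera has in their place "T_tool_cam" (4x4, takes a point from camera to tool coordinates, whose origin is the TCP and whose axes are the flange's). Camera axes: x right, y up, looking along -z (the intrinsics and any distortion apply to the point x, -y, -z); pixel columns grow to the right and rows downward; lengths in mm; the calibration is good to about 2 mm. A picture is of the moment at which its call begins: read the wrist's pose just before it. get_calibration takes no time and is no camera call.
A pose or a line that the arm cannot do raises bot.Unreachable and nothing moves.
- bot.close_job(): hands the job in, once; it reports no verdict.
The state is a dict: "t": time; "joint_pos": joint angles; "qvel": joint speeds; "tau": joint torques, N m; "tcp_pos": TCP position; "eef_rot": TCP orientation; "contact_force": force on the tool from outside, world axes, zero at the start; "moment": the same for the moment, N m; "width": finger opening in mm.
Only numpy, scipy, OpenCV 4.12 (cv2) and the standard library are available. Lean on these libraries where they do the work, as an engineer would, in place of code of your own. Each camera call takes 0.05 s, during which the arm holds its last target. There are 200 camera calls.

## Working session

There is one attempt and no reset: what is moved stays moved. The work goes in short steps, each a Python script; the robot and the scene stay as the last script left them, time stands still between calls to the robot, and variables do not carry over. Pictures are saved under pics/ and viewed, about 8 in all and at most 12, crops included, and the job is handed in when it is done.

```bash
mkdir -p pics; ls
python3 - <<'E'
from plant import bot
import cv2,numpy as np
for n in("top","side"):
    im=bot.camera(n); cv2.imwrite(f"pics/{n}0.png",cv2.resize(im[:,:,::-1],(800,600),interpolation=cv2.INTER_CUBIC)); cv2.imwrite(f"pics/{n}_raw.png",im[:,:,::-1])
    print(n,bot.get_calibration(n))
print(bot.get_calibration("wrist")); print(bot.read_state())
E
```

```text
pics
top {'fx': 347.36086290464806, 'fy': 347.36086290464806, 'cx': 259.7145819267984, 'cy': 191.96665277987248, 'view': array([[ 2.37648375e-03, -9.99971372e-01, -7.18380230e-03,
         3.54739917e+01],
       [ 9.99097727e-01,  2.06966261e-03,  4.24198968e-02,
        -4.48639652e+02],
       [-4.24038143e-02, -7.27813075e-03,  9.99074044e-01,
        -1.05242897e+03],
       [ 0.00000000e+00,  0.00000000e+00,  0.00000000e+00,
         1.00000000e+00]])}
side {'fx': 387.40499208982743, 'fy': 387.40499208982743, 'cx': 246.49023004574664, 'cy': 198.4023109534486, 'view': array([[-7.80306815e-01, -6.25358492e-01,  6.93041345e-03,
         3.72762699e+02],
       [ 3.99121790e-01, -4.89421599e-01,  7.75350434e-01,
        -2.37660217e+02],
       [-4.81480084e-01,  6.07777306e-01,  6.31493210e-01,
        -1.17827565e+03],
       [ 0.00000000e+00,  0.00000000e+00,  0.00000000e+00,
         1.00000000e+00]])}
{'fx': 297.04388737795296, 'fy': 297.04388737795296, 'cx': 255.37969990597236, 'cy': 188.40223082054055, 'T_tool_cam': array([[-2.83448690e-04,  9.69705827e-01,  2.44275516e-01,

[... 248 characters left out ...]
0e+00,
         1.00000000e+00]])}
{'t': 0.1, 'joint_pos': array([-8.20901843e-01,  3.59312116e-01,  1.11756132e-02, -3.39726131e-04,
       -1.22409427e+00, -2.88107293e-01]), 'qvel': array([ 0.00161729, -0.00203299,  0.00294153,  0.00058232,  0.00023898,
       -0.00054444]), 'tau': array([-1.21254881e-03, -5.84160125e+01,  2.93753403e+01,  7.01544017e+00,
        1.01822478e-02, -2.98039515e-05]), 'tcp_pos': array([ 300.52957132, -603.8890298 ,  202.52375322]), 'eef_rot': array([-2.28791135e-01,  9.73475257e-01,  7.01996636e-04, -2.17069605e-04]), 'contact_force': array([0.09517582, 0.20166825, 0.20582779]), 'moment': array([0.02114217, 0.01337378, 0.0023681 ]), 'width': 87.5761170596967}
```

View pics/top0.png

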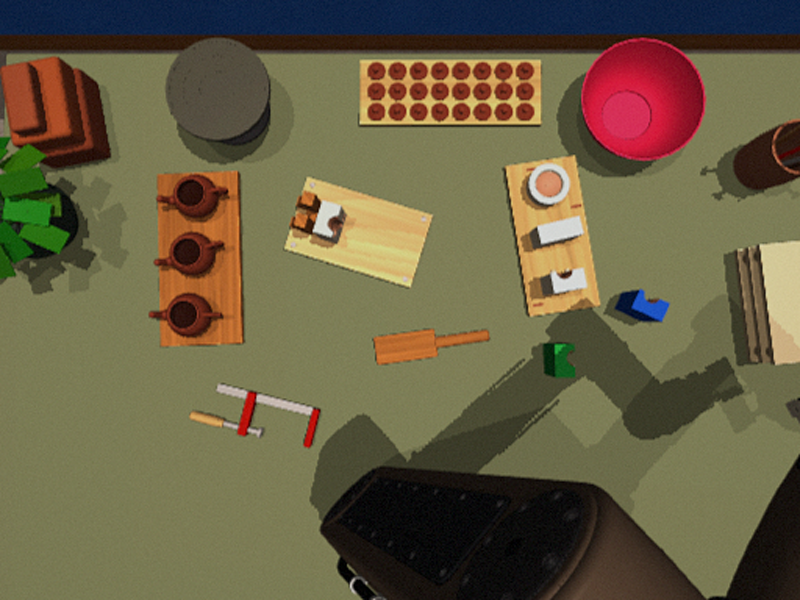

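View pics/side0.png

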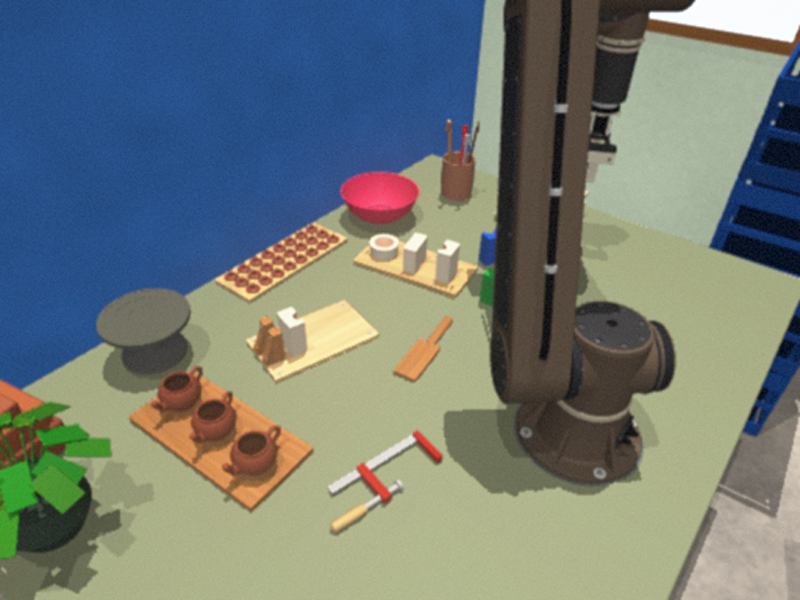

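The top view shows the stop with its posts at (305,215) and mould_back at (328,222). The drying board holds the lid mould (548,185), a plain-topped block (559,232) and a block with a notched top (568,278). There are blue (643,305) and green (560,360) look-alikes. The notched white block is my mould_front candidate; next I'll confirm it with the wrist camera.

```bash
cat > h.py <<'E'
from plant import bot
import cv2,numpy as np
from scipy.spatial.transform import Rotation as R
def fixed(name):
    c=bot.get_calibration(name); return c,np.linalg.inv(c["view"])
def wristT(s):
    T=np.eye(4); T[:3,:3]=R.from_quat(s["eef_rot"]).as_matrix(); T[:3,3]=s["tcp_pos"]
    return T@bot.get_calibration("wrist")["T_tool_cam"]
def ray2z(c,T,u,v,z):
    d=T[:3,:3]@np.array([(u-c["cx"])/c["fx"],-(v-c["cy"])/c["fy"],-1]); o=T[:3,3]
    return o+d*(z-o[2])/d[2]
def proj(c,T,p):
    q=np.linalg.inv(T)@np.append(p,1); return c["cx"]+c["fx"]*q[0]/-q[2], c["cy"]-c["fy"]*q[1]/-q[2]
def down(yaw):  # tool x at heading yaw, z down
    return (R.from_euler("z",yaw)*R.from_euler("x",np.pi)).as_quat()
def top(u,v,z,k=.64):
    c,T=fixed("top"); return ray2z(c,T,u*k,v*k,z)
E
python3 - <<'E'
from h import *
np.set_printoptions(precision=1,suppress=True)
for n,u,v,z in[("front",568,278,98),("handle?",559,231,82),("lid",549,185,48),("back",328,222,96),("b1",311,178,12),("b2",433,215,12),("b3",410,287,12),("b4",285,249,12)]: print(n,top(u,v,z))
f=top(568,278,98); b=top(328,222,96)
for nm,p,yaw in [("f",f,np.radians(12)),("b",b,np.radians(73))]:
  for dy in (0,np.pi,):
    q=down(yaw+dy); pos=[p[0],p[1],230]; print(nm,dy,bot.solve_ik(pos,q))
E
```

```text
front [ 484.8 -254.9   98. ]
handle? [ 572.3 -244.    82. ]
lid [ 666.  -235.3   48. ]
back [585.9 177.   96. ]
b1 [689.  224.2  12. ]
b2 [615.6 -16.6  12. ]
b3 [473.8  28.3  12. ]
b4 [548.1 273.9  12. ]
f 0 [-0.1  0.1 -0.2  0.  -1.2  1.9]
f 3.141592653589793 [-0.1  0.1 -0.2  0.  -1.2 -1.2]
b 0 [ 0.6  0.2 -0.1  0.  -1.2  2.2]
b 3.141592653589793 [ 0.6  0.2 -0.1  0.  -1.2 -0.9]
```

Run:
```python
from h import *
import pickle
D={}
def look(nm,pos,yaw):
    bot.move_ptp(pos,down(yaw)); bot.pause(.2); s=bot.read_state(); im=bot.camera("wrist")
    cv2.imwrite(f"pics/{nm}.png",im[:,:,::-1]); D[nm]=s; print(nm,s["t"],s["tcp_pos"])
    cv2.imwrite(f"pics/{nm}_v.png",cv2.resize(im[:,:,::-1],(800,600),interpolation=cv2.INTER_CUBIC))
a=np.radians(73); b=np.array([586,177]); p=b-45*np.array([np.cos(a),np.sin(a)])
look("wb",[*p,200],a+np.pi)
a=np.radians(12); f=np.array([485,-255]); p=f+60*np.array([np.cos(a),np.sin(a)])
look("wf",[*p,200],a)
pickle.dump(D,open("D.pkl","wb"))
```

```text
wb 3.075 [572.97598998 133.51194925 200.00231575]
wf 5.65 [ 543.82387459 -242.25736476  200.01195384]
```

View pics/wb_v.png

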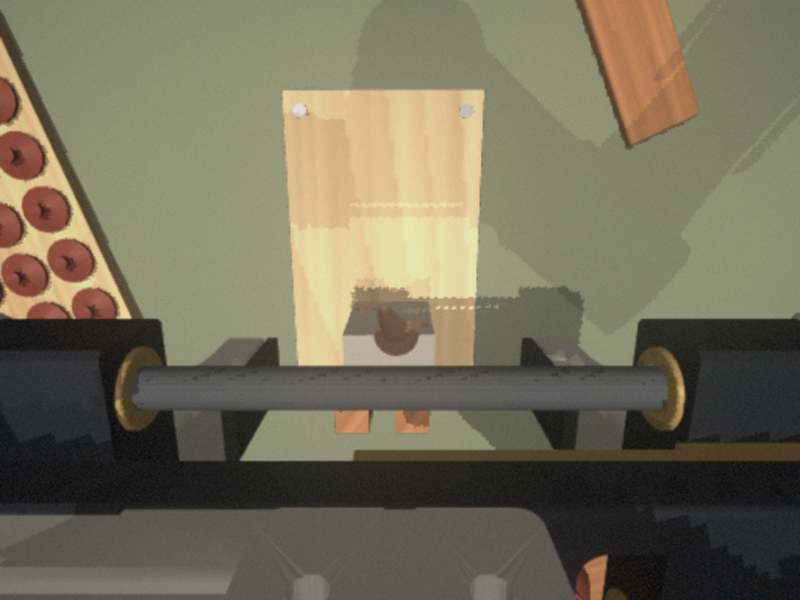

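View pics/wf_v.png

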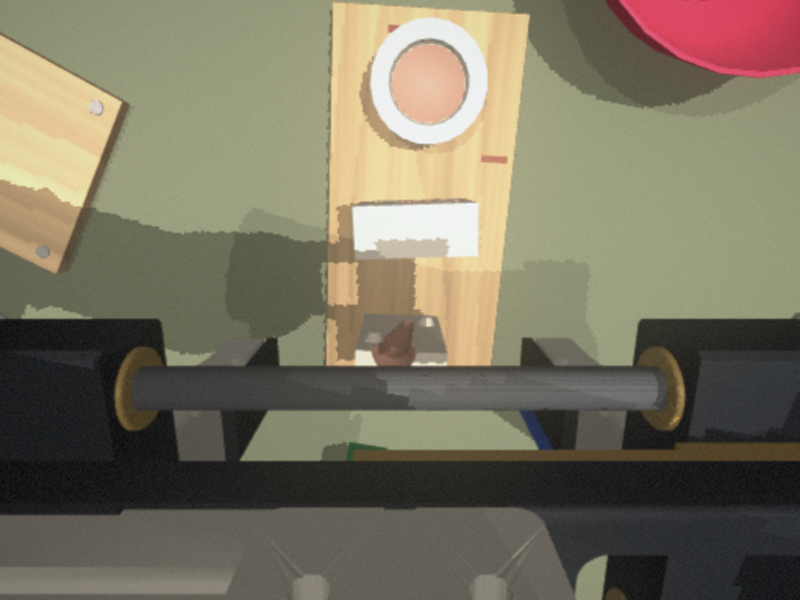

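wb shows mould_back's face with its hollow at (390,325), its top edge around v 335 and the posts at (352,420) and (412,420). wf shows the white block with the stained hollow at (395,335) and a key at (425,322), while the block at (415,230) is plain-topped, so that one is the handle mould. I'll enlarge both to confirm and measure.

Run:
```python
import cv2,numpy as np
o=[]
for n in("wf","wb"):
    im=cv2.imread(f"pics/{n}.png")[190:236,210:300]
    im=cv2.resize(im,None,fx=8,fy=6.4,interpolation=cv2.INTER_NEAREST) if 0 else cv2.resize(im,None,fx=6.4,fy=6.4,interpolation=cv2.INTER_CUBIC)
    o.append(im)
cv2.imwrite("pics/crop1.png",np.vstack(o))
```

```text
(no output)
```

View pics/crop1.png

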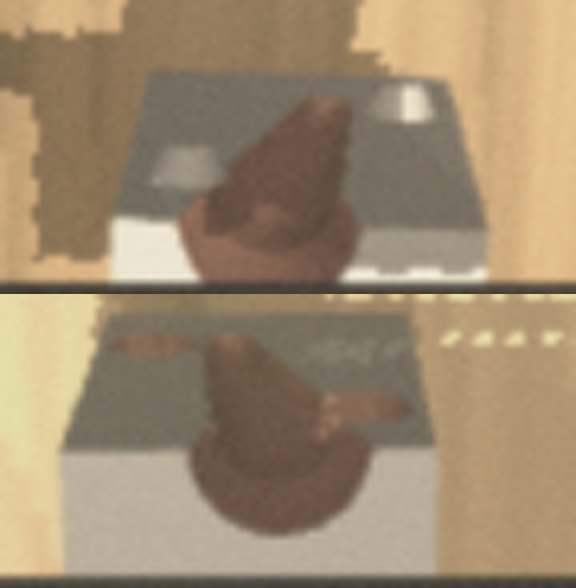

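Confirmed: the white block has two light conical keys (crop (405,102) and (187,165)) and the stained hollow, so it is mould_front. The lower crop shows mould_back's two sockets at (152,345) and (370,407). Now I'll compute both poses from the face corners.

Run:
```python
from h import *
import pickle
np.set_printoptions(precision=1,suppress=True)
D=pickle.load(open("D.pkl","rb")); c=bot.get_calibration("wrist")
def pts(nm,cr,zs):
    T=wristT(D[nm]); return [ray2z(c,T,(u+.5)/6.4-.5+210,(v+.5)/6.4-.5+190,z) for (u,v),z in zip(cr,zs)]
for nm,cr,zb in [("wf",[(112,218),(488,231),(150,70),(447,82)],14),("wb",[(62,156),(437,153),(105,21),(410,22)],12)]:
    P=pts(nm,cr,[zb+84,zb+84,zb,zb]); tl,tr,bl,br=P
    print(nm,*P); print(" widths",np.linalg.norm(tl-tr),np.linalg.norm(bl-br),"mid top",(tl+tr)/2,"mid bot",(bl+br)/2)
    for l,r in((tl,tr),(bl,br)):
        d=l-r; d=d if nm=="wf" else -d   # wf: left is mould +y ; wb: right?  printed for check
        print(" y-axis heading",np.degrees(np.arctan2(d[1],d[0])))
T=wristT(D["wb"]); e=[ray2z(c,T,u/1.5625,v/1.5625,12) for u,v in((283,91),(484,90),(299,360),(473,360))]
print("base",*e,np.linalg.norm(e[0]-e[1]),"mid",(e[0]+e[1])/2,(e[2]+e[3])/2)
d=(e[2]+e[3])/2-(e[0]+e[1])/2; print("fence heading",np.degrees(np.arctan2(d[1],d[0])))
h=np.arctan2(d[1],d[0]); print("fence origin~",(e[0]+e[1])/2+215*np.array([np.cos(h),np.sin(h),0]))
```

```text
wf [ 496.4 -222.9   98. ] [ 506.7 -281.7   98. ] [ 496.  -222.9   14. ] [ 505.9 -281.9   14. ]
 widths 59.61628757548228 59.86013229196993 mid top [ 501.6 -252.3   98. ] mid bot [ 501.  -252.4   14. ]
 y-axis heading 99.8926377689234
 y-axis heading 99.58607199758622
wb [617.6 154.   96. ] [560.8 170.9  96. ] [618.9 154.1  12. ] [560.4 172.2  12. ]
 widths 59.27190227657794 61.301643262770575 mid top [589.2 162.5  96. ] mid bot [589.7 163.1  12. ]
 y-axis heading 163.42641211101684
 y-axis heading 162.74825092768776
base [617.5 -13.7  12. ] [475.4  29.2  12. ] [679.3 189.6  12. ] [537.8 233.   12. ] 148.41285437243053 mid [546.5   7.7  12. ] [608.5 211.3  12. ]
fence heading 73.04921203802697
fence origin~ [609.2 213.4  12. ]
```

Everything matches: widths 59.3–61.3 mm against 60, and top and bottom edges agree within 1 mm. Mould_front is at about (483.6,-255.4), yaw 9.75°. Mould_back is at (594.7,180.0), yaw 73.1°, about 18 mm short of the posts and 4 mm to the side. Now grasp, lift and carry to the stop.

Run:
```python
from h import *
np.set_printoptions(precision=2,suppress=True)
def st(t):
    s=bot.read_state(); print(t,round(s["t"],2),s["tcp_pos"],s["contact_force"],round(s["width"],2)); return s
bot.move_gripper(88,50)
a=np.radians(9.75); p=[483.6,-255.4]
bot.move_ptp([*p,130],down(a)); 
bot.line_to([*p,41],100); st("at")
bot.move_gripper(50,50); st("grip")
bot.line_to([*p,130],100); s=st("lift")
if s["width"]<56: raise SystemExit("no grip")
h=np.radians(73.1); u=np.array([np.cos(h),np.sin(h)]); q=np.array([594.7,180.0])-66*u
bot.move_ptp([*q,110],down(h)); 
bot.line_to([*q,44],100); st("low")
bot.line_to([*q,39.3],15); bot.pause(.3); st("stand")
cv2.imwrite("pics/side1.png",cv2.resize(bot.camera("side")[150:260,130:280,::-1],None,fx=5,fy=5,interpolation=cv2.INTER_CUBIC))
cv2.imwrite("pics/wr1.png",cv2.resize(bot.camera("wrist")[:,:,::-1],(800,600),interpolation=cv2.INTER_CUBIC))
```

```text
at 7.42 [ 484.21 -255.51   41.6 ] [-0.05  0.09  0.77] 87.82
grip 7.99 [ 483.69 -255.45   41.22] [-0.17  0.52  1.35] 60.08
lift 9.03 [ 483.05 -255.22  129.26] [ 1.12 -0.06 -2.39] 59.71
low 11.28 [576.03 116.86  44.5 ] [ 0.52  0.71 -1.7 ] 59.97
stand 12.04 [575.53 116.86  39.31] [-0.01 -0.58 -2.65] 59.91
```

View pics/side1.png

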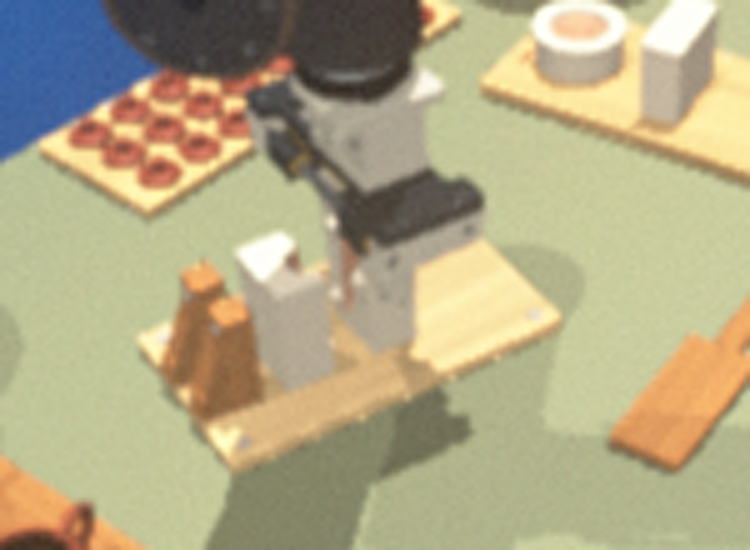

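View pics/wr1.png

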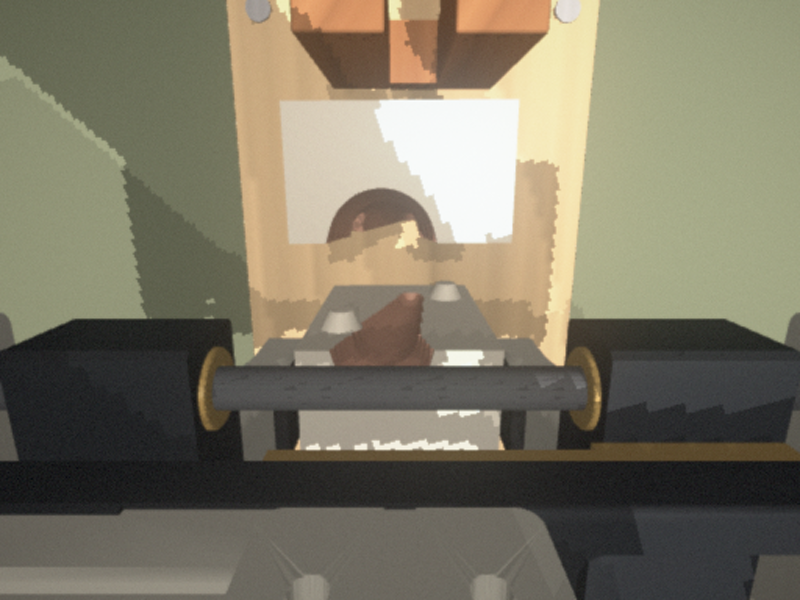

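The wrist view has mould_back's front edge at (288–512,243) and the held half's at (296–504,350). Both have their middle at u=400 and are parallel, the keys are facing the sockets, and the halves are upright. The grip is 59.9 mm wide. Closing slowly now.

Run:
```python
from h import *
import json
np.set_printoptions(precision=2,suppress=True)
h=np.radians(73.1); u=np.array([np.cos(h),np.sin(h),0]); q=np.r_[np.array([594.7,180.0])-66*u[:2],39.3]
F=lambda:np.mean([bot.read_state()["contact_force"]@u for _ in range(3)])
bot.line_to(q+20*u,40); bot.pause(.2); f=[]
for _ in range(10): bot.pause(.02); f.append(bot.read_state()["contact_force"]@u)
f0=np.mean(f); print("f0",f0,np.std(f))
d=20;log=[]
while d<56:
    d+=1.0; bot.line_to(q+d*u,12); s=bot.read_state(); n=f0-s["contact_force"]@u
    log.append((d,round(n,1)))
    if n>6: break
print(log)
bot.pause(.4); f=[]
for _ in range(10): bot.pause(.02); f.append(f0-bot.read_state()["contact_force"]@u)
s=bot.read_state(); print(d,np.mean(f),np.std(f),s["t"],s["tcp_pos"],(s["tcp_pos"]-q)@u,s["contact_force"],s["moment"],s["width"])
json.dump([d,f0],open("st.json","w"))
cv2.imwrite("pics/wr2.png",cv2.resize(bot.camera("wrist")[:,:,::-1],(800,600),interpolation=cv2.INTER_CUBIC))
```

```text
f0 -0.06859736846095463 0.6623975943416336
[(21.0, np.float64(0.2)), (22.0, np.float64(0.1)), (23.0, np.float64(1.4)), (24.0, np.float64(0.0)), (25.0, np.float64(-0.1)), (26.0, np.float64(0.1)), (27.0, np.float64(-0.4)), (28.0, np.float64(0.6)), (29.0, np.float64(-0.1)), (30.0, np.float64(0.6)), (31.0, np.float64(0.2)), (32.0, np.float64(0.8)), (33.0, np.float64(0.3)), (34.0, np.float64(-0.4)), (35.0, np.float64(-0.3)), (36.0, np.float64(0.8)), (37.0, np.float64(0.4)), (38.0, np.float64(-0.8)), (39.0, np.float64(1.6)), (40.0, np.float64(1.0)), (41.0, np.float64(-0.4)), (42.0, np.float64(0.4)), (43.0, np.float64(1.1)), (44.0, np.float64(0.2)), (45.0, np.float64(-0.4)), (46.0, np.float64(-0.2)), (47.0, np.float64(0.1)), (48.0, np.float64(3.4)), (49.0, np.float64(6.9))]
49.0 7.061553806969752 0.4181818784219908 20.975 [589.12 162.41  39.28] 47.5502990990546 [-2.31 -6.88  1.06] [-2.52  0.51 -0.18] 59.87633748320305
```

View pics/wr2.png

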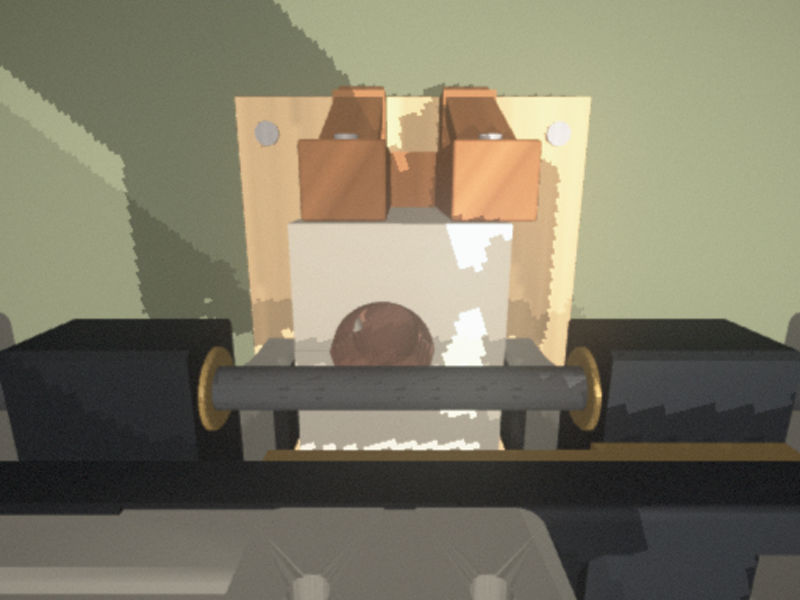

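The joint is closed: the seam is at about v=350 with no gap, and mould_back's rear edge (v≈222) is at the post faces (v≈219). The travel of 47.5 mm matches the expected 48, and the push is 7 N. Next I'll step it up to about 12.5 N.

Run:
```python
from h import *
import json
np.set_printoptions(precision=2,suppress=True)
d,f0=json.load(open("st.json"))
h=np.radians(73.1); u=np.array([np.cos(h),np.sin(h),0]); q=np.r_[np.array([594.7,180.0])-66*u[:2],39.3]
def F(n=12):
    f=[]
    for _ in range(n): bot.pause(.02); f.append(f0-bot.read_state()["contact_force"]@u)
    return np.mean(f)
f=F(); print(d,f)
while f<12 and d<56:
    d+=.6 if f<9.5 else .1; bot.line_to(q+d*u,6); bot.pause(.1); f=F(); print(round(d,2),round(f,2))
for i in range(8):
    bot.pause(.3); f=F(); print("hold",round(f,2))
    if f<11 or f>14: d+=.1*np.sign(12.5-f); bot.line_to(q+d*u,6)
s=bot.read_state(); print(d,s["t"],s["tcp_pos"],(s["tcp_pos"]-q)@u,s["contact_force"],s["width"])
json.dump([d,f0],open("st.json","w"))
cv2.imwrite("pics/side2.png",cv2.resize(bot.camera("side")[150:260,130:280,::-1],None,fx=5,fy=5,interpolation=cv2.INTER_CUBIC))
```

```text
49.0 6.695339725319388
49.6 9.0
50.2 11.02
50.3 11.53
50.4 11.8
50.5 12.14
hold 12.33
hold 12.31
hold 12.15
hold 12.12
hold 12.38
hold 12.12
hold 11.97
hold 12.15
50.50000000000001 27.975 [589.04 162.44  39.33] 47.55359587023765 [ -1.53 -12.01   2.58] 60.13849831669269
```

View pics/side2.png

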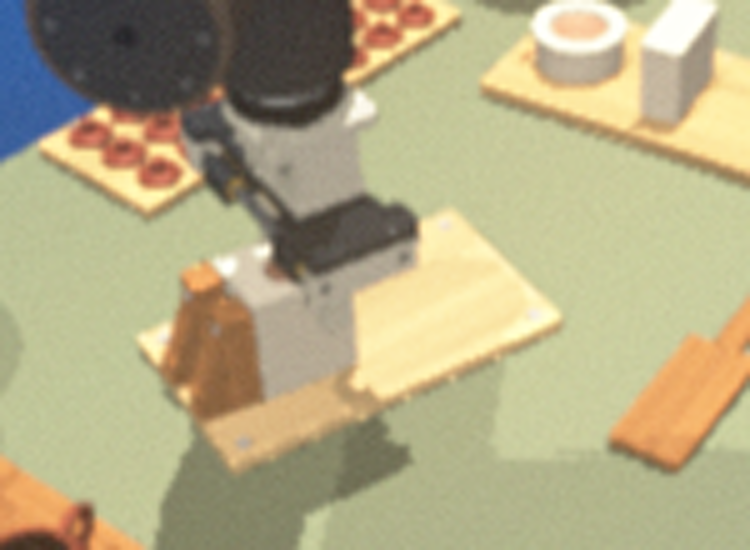

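The side view shows the two halves shut flush against both posts and upright, with the bystanders where they were. The push has held steady at about 12.1 N for more than 4 s, so I'm handing in.

Run:
```python
from h import *
s=bot.read_state(); print(s["t"],s["contact_force"],s["width"]); bot.close_job()
```

```text
28.025 [ -1.80951735 -12.66788737   2.87818989] 59.40413601590883
the job is handed in; nothing more can be done
```

The mould is shut and the job is handed in at 28 s of the 48 s allowed, with the arm still gripping and pushing towards the fence. No verdict came back.

- **What I did:** I picked out the spare half by its two keys and stained hollow, gripped it at 50 N and stood it on the stop. I then slid it onto its partner at about 12 mm/s until the push reached about 7 N, and stepped up to about 12 N.
- **Push:** It held between 12.0 and 12.4 N for over 4 s at the wrist. The force on the fence itself can't be read; I expect it to be up to 1 N lower because of base friction.
- **Fit:** The pushed travel was 47.5 mm against about 48 mm expected. In the pictures there is no visible gap between the halves or at the posts, and both stand upright. In the last side picture, the lid mould, handle mould and paddle had not visibly moved; the teapots and clamp were mostly out of that crop.
- **Checks:** None failed or disagreed.

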